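Touch off a heater block and seat its thermometer

ROBOT

A 6-joint arm with a two-finger parallel gripper is mounted at the origin on the work surface. World frame = base frame: x ahead of the robot, y to its left, z up, the work surface at z = 0. Lengths are in m, angles in rad, forces in N, time in s.
With the tool pointing down it reaches from about 0.375 to 0.9 m from the base axis. Payload 3.1 kg.
Tool frame: the origin (TCP) lies at the very end of the fingers, on their centre line; the grasp point (between the pads) lies 19 mm behind it; x points along the fingers, y is the direction in which the jaws open and shut, and the axes are right-handed (so a half turn about x gives the same grasp; the last joint's range is limited). The gripper opens to 85 mm and grips with 20 to 120 N. Pads are 22 mm wide; open, the fingers measure 114 mm over their backs; the gripper's body (76 mm by 85 mm) begins 54 mm behind the grasp point. The pads swing forward as they close: fully open they stand 13 mm farther back than shut.
Start: joints at [-1.413, 0.527, 1.433, -0, 1.181, -0.178], TCP at [0.207, -0.59, 0.206] pointing down, gripper open.
Joint ranges: [-3.08, 3.08], [-0.75, 2.2], [0.22, 2.44], [-1.43, 4.57], [0, 2.65], [-2.85, 2.85]. Speed limits (rad/s): [2.79, 2.79, 3.14, 3.14, 3.14, 3.14].

INTERFACE

Orientations are given as a unit quaternion [x, y, z, w].
In Python, from station import sense, snapshot, camera_model, sign_off gives the robot as it stands.
- The arm moves only by the tool step_arm, never from a script. Its argument "increments" is one flat list of numbers, 5 for each row, row after row: the shift along the tool's x, y, z in units of 60 mm (1.0 is 60 mm), then the turn about the tool's x in units of 5 degrees (1.0 is 5 degrees), then the closure, from 0 (fully open) to 1 (shut). A call has exactly 5 rows; each row is the pose to reach, as a shift and turn from the pose measured when the call began, along the tool's axes at that moment; what a row does not reach only later rows make up. A row lasts 1/8 s, in which the tool goes at most 62.5 mm and 10.7 degrees, less where a joint would pass 70% of its speed; a pose out of reach is approached as far as the arm can. A call with a gripper value outside its range is refused whole. The fingers move at their own pace and stop on an object; "grip_force" is the grip in N (left out, the last holds). Time passes only in rows, so rows that repeat a pose let the fingers close, or fill a call up. It gives the time, the measured TCP pose, the force and the opening at its end, in the units of the state.
- sense(): the state, without advancing time (a new reading comes with each control period).
- snapshot(name): name is "scene" or "top" or "wrist"; returns the picture (384x512x3 uint8, blue, green, red); there is no depth.
- camera_model(name): a dict with "vertical_fov" (degrees; the focal length in pixels is half the picture's height over the tangent of half this angle, whatever the lens; pixels are square), "cx", "cy" (the principal point, pixels), "R" (3x3) and "t" (3): a world point X has camera coordinates R X + t. Camera axes: x right, y down, z forward; pixel columns grow to the right and rows downward; lengths in m; the calibration is good to about 2 mm. A picture is of the moment at which its call begins: read the wrist's pose just before it. camera_model takes no time and is no camera call; for the wrist camera it gives the pose at the moment of the call.
- sign_off(): hands the job in, once; it reports no verdict.
The state is a dict: "t": time; "q": joint angles; "qd": joint speeds; "tau": joint torques, N m; "tcp_pos": TCP position; "tool_rot": TCP orientation; "force": force on the tool from outside, world axes, zero at the start; "ft_torque": the same for the moment, N m; "finger_gap": opening from 0.0 (shut) to 1.0 (fully open).
Only numpy, scipy, OpenCV 4.12 (cv2) and the standard library are available. Lean on these libraries where they do the work, as an engineer would, in place of code of your own. Each camera call takes 0.05 s, during which the arm holds its last target. There are 200 camera calls.

TASK

Take the thermometer probe out of its stand and use its upright steel shaft to touch off the aluminium tube block that is screwed onto the heater: come up to it slowly, press lightly and hold for about half a second, first twice on the long upright face nearest the thermometer well (near the well's end, then near the other end), then once on the end face nearest the well. With the block so located, lower the probe gently into the well until it is fully home, and only then let go. Never push hard on the block or heater, and leave the other things on the bench alone.

Things in the scene. Friction and masses are not known exactly. Their poses are not given: they have to be found in the camera images.
- heater: Low white dry-block heater, fixed to the bench, 150 (x) by 210 (y) by 30 mm high; origin at the centre of its underside, z up; small dark display on its -x front. On top is screwed, through slotted holes, a plain aluminium tube block 75 (x) by 110 (y) by 45 mm high; six capped tubes stand 6 mm above the block's top, clear of the well.
- block_nominal (a point): Fixed point of the heater, on its top, 30 mm above the bench, where the centre of the block's underside would be if the block sat true; axes as the heater's. The block's real place is not reported: it sits up to 9 mm off this point along the heater's x and y, and is turned up to 0.07 rad about its own centre. It is rigid and does not shift when touched.
- well_nominal (a point): Fixed point of the heater, 75 mm above the bench: where the mouth of the thermometer well would be if the block sat true. The well is the only open hole in the block's top: 12 mm diameter, 40 mm deep (flat floor 35 mm above the bench), 2 mm chamfer. In the block itself its axis lies 13.5 mm inside the long +x face and 19 mm inside the +y end face.
- long_face (a point): Nominal middle (real one up to 9 mm off) of the block's long upright +x face, 110 mm long, from 30 to 75 mm above the bench, 52 mm above the bench here; axes as the heater's. Touch it once at 15 to 40 mm toward +y from here (the well's end), then once at 15 to 40 mm toward -y, coming in along -x.
- end_face (a point): Nominal middle (real one up to 9 mm off) of the block's upright +y end face, 75 mm wide, 52 mm above the bench here; axes as the heater's. Touch it once within 25 mm of its middle, coming in along -y. On both faces a steady 2 to 10 N is a light press.
- stand: Grey plastic parking stand, fixed, 70 by 70 by 45 mm high, with one upright hole of 12 mm diameter, 35 mm deep, in the middle; origin at the centre of its underside.
- probe_mid (a point): Centre of the black square grip (24 by 24 mm, 45 mm high) of the thermometer probe, which starts upright in the stand, about 87 mm above the bench; x and y are square to the grip's flat sides, z runs up along the probe. The probe weighs 65 to 110 g. Below the grip comes a plain steel shaft of 10 mm diameter, 55 mm long, its foot slightly chamfered.
- probe_tip (a point): Centre of the foot of the probe's shaft, 77.5 mm below the centre of the grip; axes as the grip's.
- bottle: Bystander: white plastic bottle, 56 mm diameter, 130 mm high; origin at the centre of its underside. Leave alone.
- dish: Bystander: closed petri dish, amber, 88 mm diameter, 16 mm high; origin at the centre of its underside. Leave alone.
- slidebox: Bystander: blue box for slides, 85 by 35 by 32 mm high; origin at the centre of its underside. Leave alone.

How it is judged:
On the way, in this order (a step that is already met when the one before it is completed fails the run):
1. the probe is pressed lightly (0.5 to 15 N) on the long +x face, on the +y half, for 0.3 s (contact force between probe and heater between 0.5 and 15 N and z of probe_tip in the frame of heater between 0.032 and 0.074 m and x of probe_tip in the frame of heater between 0.027 and 0.062 m and y of probe_tip in the frame of heater above 0.012 m), for 0.3 s.
2. then likewise on the long +x face, on the -y half (contact force between probe and heater between 0.5 and 15 N and z of probe_tip in the frame of heater between 0.032 and 0.074 m and x of probe_tip in the frame of heater between 0.027 and 0.062 m and y of probe_tip in the frame of heater below -0.012 m), for 0.3 s.
3. then likewise on the +y end face (contact force between probe and heater between 0.5 and 15 N and z of probe_tip in the frame of heater between 0.032 and 0.074 m and y of probe_tip in the frame of heater between 0.048 and 0.078 m and x of probe_tip in the frame of heater between -0.045 and 0.046 m), for 0.3 s.
4. then the probe, still held in the fingers, is lowered in the well to within 9 mm of its floor (contact force between the fingers and probe above 1 N and z of probe_tip in the frame of heater between 0.032 and 0.044 m and x of probe_tip in the frame of heater between 0.005 and 0.043 m and y of probe_tip in the frame of heater between 0.017 and 0.0485 m), for 0.05 s.
At the end, for the whole second after the job is handed in: the probe stands in the thermometer well, its foot within 3 mm of the well's floor, upright within 0.12 rad, at rest and let go (z of probe_tip in the frame of heater between 0.032 and 0.038 m and x of probe_tip in the frame of heater between 0.005 and 0.043 m and y of probe_tip in the frame of heater between 0.017 and 0.055 m and angle between probe_tip's own z axis and vertical below 0.12 rad and linear speed of probe below 0.02 m/s and contact force between the fingers and probe below 0.1 N); the robot touches nothing.
It fails at once if the probe is pushed against the block or heater with more than 28 N (contact force between probe and heater above 28 N).
It fails at once if the hand or arm pushes on the heater or block with more than 28 N (contact force between any of the fingers, the arm and heater above 28 N).
It fails at once if a bystander is moved more than 20 mm (distance of any of bottle, dish, slidebox from where it was at the start of the episode above 0.02 m).
It also fails if it takes over 72 s, if anything falls off the work surface, if the arm or the gripper's body presses on something with over 40 N, if the wrist force passes 120 N, or if a joint passes its speed limit or range.

## Working session

There is one attempt and no reset: what is moved stays moved. The work goes in short steps, Python scripts to look and compute and a tool call to move; the robot and the scene stay as the last step left them, time stands still between calls to the robot, and variables do not carry over. Pictures are saved under pics/ and viewed, about 8 in all and at most 12, crops included, and the job is handed in when it is done.

Besides the shell and the picture viewer there is one more tool, called after "Call:" as a command line: name --argument value ..., lists and objects as JSON in quotes. step_arm: Moves the arm, as the interface text tells. Its arguments: {"type":"object","properties":{"increments":{"type":"array","items":{"type":"number"}},"grip_force":{"type":"number"}},"required":["increments"]}

```bash
mkdir -p pics; ls
python3 - <<'E'
from station import *
import cv2,numpy as np
s=sense();print(s)
a=snapshot("scene");b=snapshot("top")
cv2.imwrite("pics/scene0.png",a);cv2.imwrite("pics/top0.png",b)
for n in("scene","top","wrist"):
    print(n,camera_model(n))
cv2.imwrite("pics/both.png",cv2.resize(b,(800,600),interpolation=cv2.INTER_CUBIC))
E
```

```text
pics
{'t': 0.0, 'q': array([-1.41248858e+00,  5.28485902e-01,  1.43391002e+00,  9.78825112e-06,
        1.18139935e+00, -1.78522625e-01]), 'qd': array([-0.00335055,  0.00060676,  0.00108083,  0.00170245,  0.00065638,
        0.00033774]), 'tau': array([-5.41514983e-04, -4.42352057e+01, -1.78025454e+01, -4.41952570e-04,
        8.54894315e-03, -2.77473511e-06]), 'tcp_pos': array([ 0.2064538 , -0.58909507,  0.20491911]), 'tool_rot': array([ 0.69711326,  0.11930266, -0.69709112,  0.11774532]), 'force': array([-0.86789549,  1.31778118,  0.38337268]), 'ft_torque': array([-0.0078643 ,  0.00367827, -0.0285885 ]), 'finger_gap': 0.9969918452971923}
scene {'vertical_fov': 52.126032228047556, 'cx': 258.5479135140358, 'cy': 192.22152543507525, 'R': array([[-0.44544675,  0.89526406, -0.00891374],
       [ 0.60517308,  0.2937423 , -0.7399196 ],
       [-0.65980508, -0.33498913, -0.67263626]]), 't': array([ 0.23553234, -0.27282967,  1.41509007])}
top {'vertical_fov': 43.338106274039234, 'cx': 258.5822732180093, 'cy': 191.7700237223078, 'R': array([[ 0.02997632, -0.99945603,  0.01375025],
       [-0.99562028, -0.03107435, -0.08817396],
       [ 0.08855327, -0.0110469 , -0.99601018]]), 't': array([-0.02209851,  0.54516125,  1.39879256])}
wrist {'vertical_fov': 71.62947568374749, 'cx': 258.0451003926049, 'cy': 182.8906858419772, 'R': array([[ 0.32995173, -0.94399516, -0.00223523],
       [-0.89891878, -0.31491753,  0.30458491],
       [-0.28823059, -0.09848903, -0.95248257]]), 't': array([-0.62369013, -0.03977178,  0.38141263])}
```

View pics/both.png

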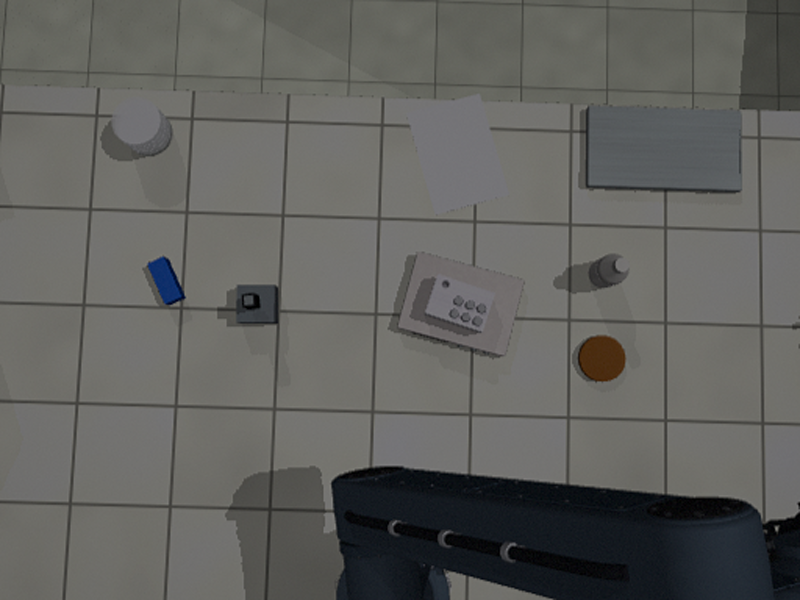

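View pics/scene0.png

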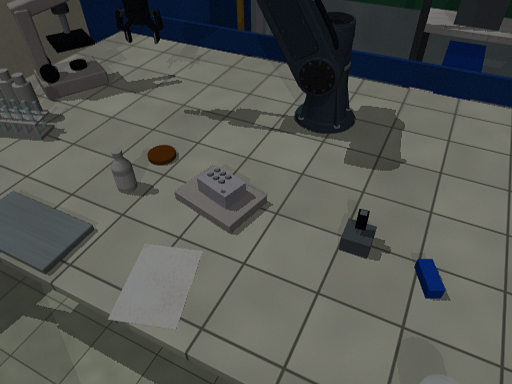

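The top view (800x600) shows the heater with corners at about (418,253), (524,279), (505,355) and (399,330), and the well at (446,284). The grip top is at (249,299) and the stand's top corners are at about (237,286), (277,286), (277,323) and (237,323). The bystanders are well clear. The scene view agrees.

```bash
cat > h.py <<'E'
from station import *
import cv2,numpy as np
from scipy.spatial.transform import Rotation as Ro
def ray(name,px,z,m=None):
    m=m or camera_model(name); f=192/np.tan(np.radians(m["vertical_fov"])/2)
    R=np.array(m["R"]);c=-R.T@m["t"]; out=[]
    for u,v in np.atleast_2d(px):
        d=R.T@np.array([(u-m["cx"])/f,(v-m["cy"])/f,1]); out.append(c+d*(z-c[2])/d[2])
    return np.array(out)
def proj(m,X):
    f=192/np.tan(np.radians(m["vertical_fov"])/2)
    p=np.atleast_2d(X)@np.array(m["R"]).T+m["t"]
    return p[:,:2]/p[:,2:]*f+[m["cx"],m["cy"]]
def togo(X,yaw=None):
    "move in tool axes/units from here to TCP X; turn so tool y lies along yaw (mod pi)"
    s=sense();R=Ro.from_quat(s["tool_rot"]).as_matrix()
    d=R.T@(np.array(X)-s["tcp_pos"])/.06
    t=np.degrees(np.arctan2(R[1,1],R[0,1]))
    return s["t"],s["tcp_pos"].round(4),"tooly deg",t.round(2),"units",d.round(3),R.round(3).tolist()
E
python3 - <<'E'
from h import *
k=1.5625
g=lambda p,z: ray("top",(np.array(p)+.5)/k-.5,z)
H=g([(418,253),(524,279),(505,355),(399,330)],.03);print(H.round(3),H.mean(0))
e=H[0]-H[1]+H[3]-H[2];print("heater +y dir deg",np.degrees(np.arctan2(e[1],e[0])))
print("well",g([(446,284)],.075))
S=g([(237,286),(277,286),(277,323),(237,323)],.045);print(S.round(3),S.mean(0))
print("grip",g([(249,299)],.11))
im=cv2.imread("pics/top0.png")
c=im[175:215,140:190];print((c.max(2)<40).sum())
m=(c.max(2)<35).astype(np.uint8);cn=max(cv2.findContours(m,0,2)[0],key=cv2.contourArea);r=cv2.minAreaRect(cn);print(r,ray("top",np.array(r[0])+[140,175],.105))
print(togo((.5,.2,.25)))
E
```

```text
[[ 0.635 -0.029  0.03 ]
 [ 0.592 -0.23   0.03 ]
 [ 0.448 -0.196  0.03 ]
 [ 0.488  0.003  0.03 ]] [ 0.5406132  -0.11296731  0.03      ]
heater +y dir deg 78.20003692115183
well [[ 0.57254751 -0.07989421  0.075     ]]
[[0.56  0.306 0.045]
 [0.562 0.232 0.045]
 [0.494 0.229 0.045]
 [0.491 0.302 0.045]] [0.5267991  0.26713859 0.045     ]
grip [[0.53103392 0.26973687 0.11      ]]
134
((20.5, 17.5), (9.0, 11.0), 90.0) [[0.52790036 0.26689153 0.105     ]]
(0.1, array([ 0.2065, -0.5892,  0.2051]), 'tooly deg', np.float64(-70.7), 'units', array([ -0.725, -10.799,  -8.965]), [[-0.0, 0.33, -0.944], [0.002, -0.944, -0.33], [-1.0, -0.002, -0.0]])
```

Call:
step_arm --increments '[-0.75,-2.6,-4.7,-10,0,-0.75,-2.6,-4.7,-10,0,-0.75,-2.6,-4.7,-10,0,-0.75,-2.6,-4.7,-10,0,-0.75,-2.6,-4.7,-10,0]'

```text
t: 0.72
tcp_pos: [0.4133, -0.3569, 0.2486]
tool_rot: [0.581, 0.404, -0.581, 0.402]
force: [1.7, -1.0, 0.5]
finger_gap: 1.0
```

```bash
python3 -c "
from h import *
print(togo((.528,.1,.25)));print(togo((.528,.267,.22)))"
```

```text
(0.725, array([ 0.4133, -0.3569,  0.2486]), 'tooly deg', np.float64(-20.47), 'units', array([-6.000e-03, -8.720e-01, -7.802e+00]), [[-0.0, 0.937, -0.35], [0.002, -0.35, -0.937], [-1.0, -0.001, -0.002]])
(0.725, array([ 0.4133, -0.3569,  0.2486]), 'tooly deg', np.float64(-20.47), 'units', array([  0.501,  -1.845, -10.408]), [[-0.0, 0.937, -0.35], [0.002, -0.35, -0.937], [-1.0, -0.001, -0.002]])
```

Call:
step_arm --increments '[0,0.55,-4.55,-1.7,0,0,0.55,-4.55,-1.7,0,0,0.55,-4.55,-1.7,0,0,0.55,-4.55,-1.7,0,0,0.55,-4.55,-1.7,0]'

```text
t: 1.35
tcp_pos: [0.5403, -0.1092, 0.2488]
tool_rot: [0.549, 0.447, -0.548, 0.445]
force: [-0.2, -0.5, -0.2]
finger_gap: 1.002
```

```bash
python3 -c "
from h import *
print(togo((.528,.267,.21)))
m=camera_model('wrist');im=snapshot('wrist');cv2.imwrite('pics/w1.png',im)
np.save('w1.npy',m,allow_pickle=True)
cv2.imwrite('pics/w1v.png',cv2.convertScaleAbs(cv2.resize(im,(800,600),interpolation=cv2.INTER_CUBIC),alpha=1.6))
"
```

```text
(1.35, array([ 0.5403, -0.1092,  0.2488]), 'tooly deg', np.float64(-11.77), 'units', array([ 0.667, -1.478, -6.095]), [[-0.001, 0.979, -0.204], [0.003, -0.204, -0.979], [-1.0, -0.002, -0.003]])
```

View pics/w1v.png

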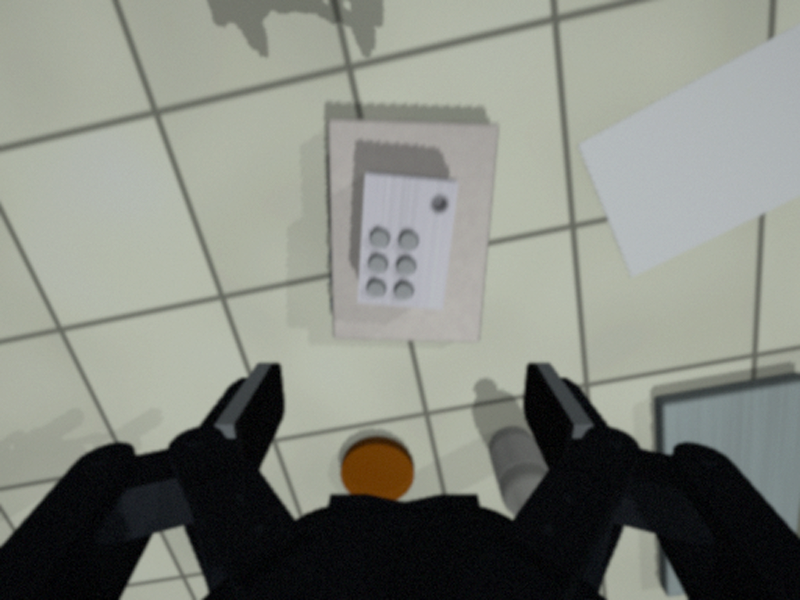

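The wrist view (800x600) shows the heater top corners at (330,121), (498,125), (480,341) and (334,338). The block top corners are at (365,173), (457,181), (443,308) and (358,303), with the well at (439,204).

Call:
step_arm --increments '[0.3,-1.45,-6.1,-2.0,0,0.3,-1.45,-6.1,-2.0,0,0.3,-1.45,-6.1,-2.0,0,0.3,-1.45,-6.1,-2.0,0,0.3,-1.45,-6.1,-2.0,0]'

```text
t: 2.02
tcp_pos: [0.5318, 0.201, 0.2354]
tool_rot: [0.509, 0.494, -0.506, 0.491]
force: [-0.2, -0.2, 0.2]
finger_gap: 0.998
```

```bash
cat >> h.py <<'E'
def show(name,out):
    m=camera_model(name);im=snapshot(name);np.save(out+'.npy',m,allow_pickle=True)
    cv2.imwrite(f'pics/{out}.png',cv2.convertScaleAbs(cv2.resize(im,(800,600),interpolation=cv2.INTER_CUBIC),alpha=1.6)); return im
E
python3 - <<'E'
from h import *
m=np.load('w1.npy',allow_pickle=True).item();k=1.5625
g=lambda p,z: ray("",(np.array(p)+.5)/k-.5,z,m)
deg=lambda e:np.degrees(np.arctan2(e[1],e[0])).round(2)
H=g([(330,121),(498,125),(480,341),(334,338)],.03);B=g([(365,173),(457,181),(443,308),(358,303)],.075)
for n,P in(("heater",H),("block",B)):
    print(n,P.mean(0).round(4),"y edges",deg(P[0]-P[3]),deg(P[1]-P[2]),"x edges",deg(P[1]-P[0]),deg(P[2]-P[3]),[np.linalg.norm(P[i]-P[i-1]).round(4) for i in range(4)])
print("well",g([(439,204)],.075))
print(togo((.528,.267,.21)));show('wrist','w2')
E
```

```text
heater [ 0.5461 -0.1099  0.03  ] y edges 76.27 77.03 x edges -13.08 -13.05 [np.float64(0.2063), np.float64(0.1463), np.float64(0.2062), np.float64(0.149)]
block [ 0.5426 -0.104   0.075 ] y edges 73.41 73.94 x edges -16.61 -15.36 [np.float64(0.1105), np.float64(0.0738), np.float64(0.1088), np.float64(0.0748)]
well [[ 0.5759921 -0.0768377  0.075    ]]
(2.025, array([0.5318, 0.201 , 0.2354]), 'tooly deg', np.float64(-1.75), 'units', array([ 0.429, -0.096, -1.096]), [[-0.0, 1.0, -0.03], [0.005, -0.03, -1.0], [-1.0, -0.0, -0.005]])
```

View pics/w2.png

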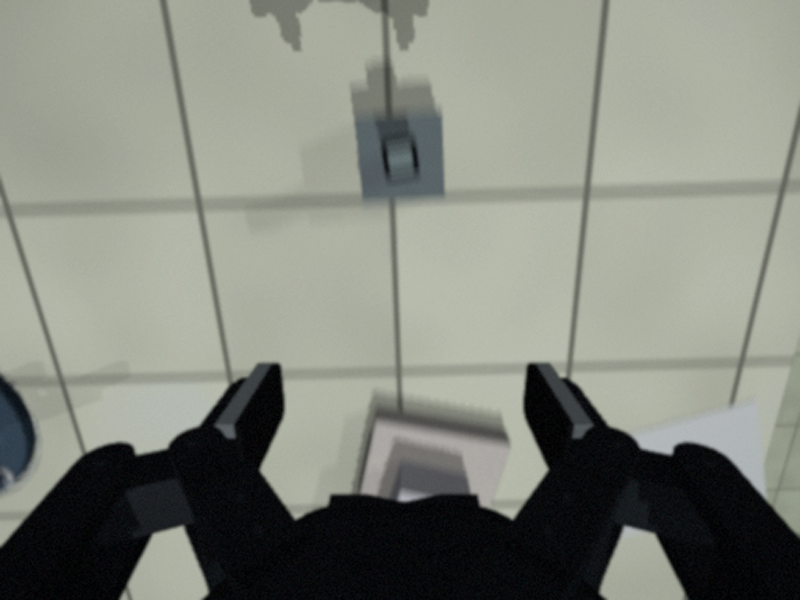

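The wrist view shows the stand at (357–445, 112–198) and the grip at (400,157). The picture is blurred because the arm was still moving. I'll centre over it, settle and look again.

Call:
step_arm --increments '[0.6,-0.1,-1.1,0,0,0.6,-0.1,-1.1,0,0,0.6,-0.1,-1.1,0,0,0.6,-0.1,-1.1,0,0,0.6,-0.1,-1.1,0,0]'

```text
t: 2.7
tcp_pos: [0.527, 0.274, 0.2008]
tool_rot: [0.51, 0.496, -0.504, 0.49]
force: [-0.8, 0.2, 0.0]
finger_gap: 1.001
```

Run:
```python
from h import *
show('wrist','w3');print(togo((.528,.267,.07)))
```

```text
(2.75, array([0.5269, 0.2741, 0.2008]), 'tooly deg', np.float64(-1.57), 'units', array([2.178, 0.021, 0.144]), [[0.001, 1.0, -0.027], [0.012, -0.027, -1.0], [-1.0, 0.0, -0.012]])
```

View pics/w3.png

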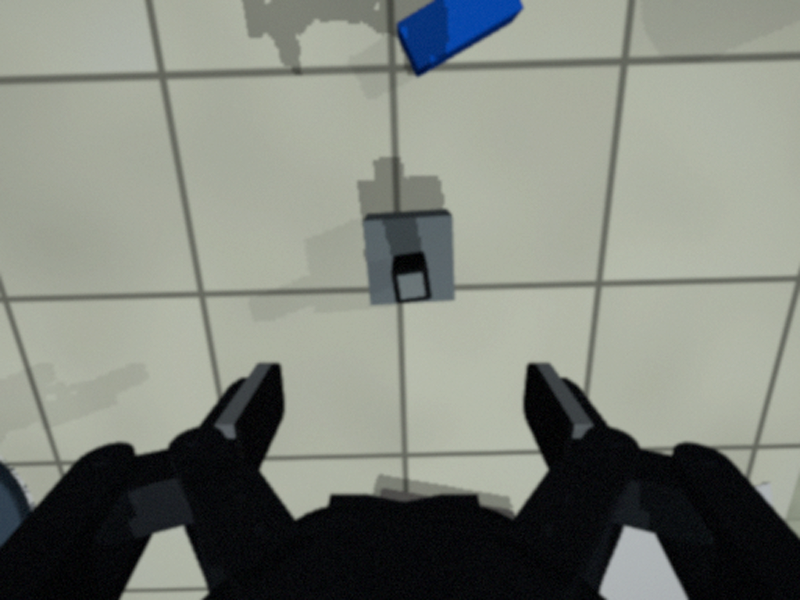

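The wrist view shows the grip top's corners at (394,276), (427,272), (431,298) and (397,302). The stand top's corners are at (364,219), (451,214), (454,299) and (370,304).

Run:
```python
from h import *
m=np.load('w3.npy',allow_pickle=True).item();k=1.5625
g=lambda p,z: ray("",(np.array(p)+.5)/k-.5,z,m)
deg=lambda e:np.degrees(np.arctan2(e[1],e[0])).round(2)
for n,P in(("grip",g([(394,276),(427,272),(431,298),(397,302)],.11)),("stand",g([(364,219),(451,214),(454,299),(370,304)],.045))):
    print(n,P.mean(0).round(4),"y edges",deg(P[0]-P[3]),deg(P[1]-P[2]),"x edges",deg(P[1]-P[0]),deg(P[2]-P[3]),[np.linalg.norm(P[i]-P[i-1]).round(4) for i in range(4)])
    c=P.mean(0);c[2]=.07;print(togo(c)[5])
```

```text
grip [0.5323 0.2692 0.11  ] y edges 94.35 97.77 x edges 5.55 5.47 [np.float64(0.018), np.float64(0.0216), np.float64(0.0181), np.float64(0.0227)]
[2.178 0.092 0.106]
stand [0.5317 0.2716 0.045 ] y edges 90.85 92.35 x edges 1.66 1.98 [np.float64(0.0704), np.float64(0.0679), np.float64(0.07), np.float64(0.0697)]
[2.179 0.081 0.066]
```

Call:
step_arm --increments '[0.3,0.09,0.09,-1.4,0,0.8,0.09,0.09,-1.4,0,1.3,0.09,0.09,-1.4,0,1.8,0.09,0.09,-1.4,0,2.15,0.09,0.09,-1.4,0]'

```text
t: 3.38
tcp_pos: [0.5324, 0.2691, 0.0709]
tool_rot: [0.479, 0.526, -0.473, 0.52]
force: [1.3, -0.4, 0.3]
finger_gap: 0.994
```

```bash
python3 -c "
from h import *
print(togo((.532,.271,.07)));show('wrist','w4')"
```

```text
(3.375, array([0.5324, 0.2691, 0.0709]), 'tooly deg', np.float64(5.35), 'units', array([ 0.015, -0.003, -0.032]), [[0.0, 0.996, 0.093], [0.012, 0.093, -0.996], [-1.0, 0.001, -0.012]])
```

View pics/w4.png

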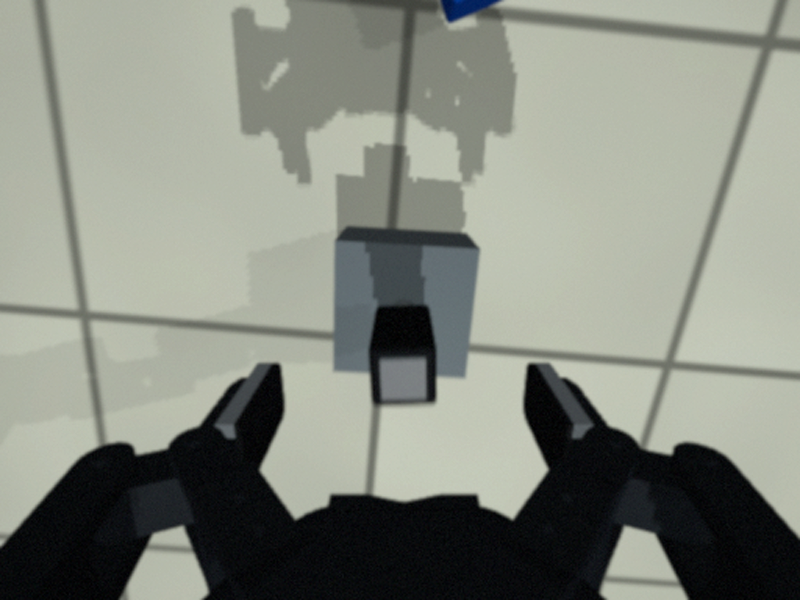

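The grip is square to the tool and centred between the pads, so I'll close.

Call:
step_arm --increments '[0,0,0,0,1,0,0,0,0,1,0,0,0,0,1,0,0,0,0,1,0,0,0,0,1]' --grip_force 60

```text
t: 4.05
tcp_pos: [0.5318, 0.2689, 0.0698]
tool_rot: [0.479, 0.526, -0.474, 0.52]
force: [-0.2, -0.9, 6.3]
finger_gap: 0.26
```

Call:
step_arm --increments '[0,0,0,0,1,0,0,0,0,1,0,0,0,0,1,0,0,0,0,1,0,0,0,0,1]'

```text
t: 4.68
tcp_pos: [0.5318, 0.2689, 0.0698]
tool_rot: [0.479, 0.526, -0.474, 0.52]
force: [-0.4, 0.3, 2.6]
finger_gap: 0.257
```

```bash
python3 -c "
from h import *
print(togo((.532,.271,.07)));print(sense()['ft_torque'])"
```

```text
(4.675, array([0.5318, 0.2689, 0.0698]), 'tooly deg', np.float64(5.36), 'units', array([-0.002,  0.007, -0.034]), [[-0.001, 0.996, 0.093], [0.011, 0.093, -0.996], [-1.0, -0.0, -0.011]])
[-0.04214348  0.08575657  0.03004755]
```

The probe is held. I'll lift straight up.

Call:
step_arm --increments '[-0.15,0,0,0,1,-0.4,0,0,0,1,-0.8,0,0,0,1,-1.4,0,0,0,1,-2.0,0,0,0,1]'

```text
t: 5.3
tcp_pos: [0.5317, 0.2675, 0.1916]
tool_rot: [0.479, 0.526, -0.474, 0.52]
force: [0.1, -1.1, -0.7]
finger_gap: 0.262
```

```bash
python3 -c "
from h import *
print(togo((.61,-.0955,.2)));s=sense();print(s['force'],s['finger_gap'])"
```

```text
(5.3, array([0.5317, 0.2675, 0.1916]), 'tooly deg', np.float64(5.35), 'units', array([-0.21 ,  0.735,  6.143]), [[-0.001, 0.996, 0.093], [0.011, 0.093, -0.996], [-1.0, -0.0, -0.011]])
[ 0.14779498 -1.05021695 -0.73424355] 0.26184295233291993
```

Call:
step_arm --increments '[-0.2,0.15,1.0,0.9,1,-0.2,0.25,2.0,1.8,1,-0.2,0.35,3.0,2.7,1,-0.2,0.5,4.0,3.6,1,-0.2,0.6,4.9,4.27,1]'

```text
t: 5.92
tcp_pos: [0.5954, -0.0243, 0.2013]
tool_rot: [0.567, 0.428, -0.563, 0.422]
force: [1.0, 0.4, -0.9]
finger_gap: 0.259
```

```bash
python3 -c "
from h import *
print(togo((.61,-.0955,.2)));s=sense();print(s['force'],s['finger_gap'])"
```

```text
(5.925, array([ 0.5954, -0.0243,  0.2013]), 'tooly deg', np.float64(-16.15), 'units', array([0.008, 0.565, 1.073]), [[-0.0, 0.961, -0.278], [0.011, -0.278, -0.96], [-1.0, -0.003, -0.01]])
[ 1.0345698   0.43046347 -0.93371496] 0.25947141907766585
```

Call:
step_arm --increments '[0,0.57,0.9,0,1,0,0.57,1.07,0,1,0.4,0.57,1.07,0,1,0.9,0.57,1.07,0,1,1.3,0.57,1.07,0,1]'

```text
t: 6.55
tcp_pos: [0.6093, -0.0934, 0.122]
tool_rot: [0.567, 0.429, -0.563, 0.421]
force: [0.4, 0.0, -0.8]
finger_gap: 0.261
```

Call:
step_arm --increments '[0.2,0,0,0,1,0.3,0,0,0,1,0.3,0,0,0,1,0.3,0,0,0,1,0.3,0,0,0,1]'

```text
t: 7.18
tcp_pos: [0.6098, -0.0934, 0.1049]
tool_rot: [0.568, 0.428, -0.563, 0.422]
force: [-0.7, -0.2, -1.0]
finger_gap: 0.263
```

```bash
python3 -c "
from h import *
print(togo((.61,-.0955,.104)));s=sense();print(s['force'],s['finger_gap']);show('wrist','w5')"
```

```text
(7.175, array([ 0.6098, -0.0934,  0.1049]), 'tooly deg', np.float64(-16.12), 'units', array([0.014, 0.012, 0.033]), [[-0.0, 0.961, -0.278], [0.011, -0.278, -0.961], [-1.0, -0.003, -0.011]])
[-0.7484416  -0.2466581  -1.02970666] 0.2627189376102857
```

View pics/w5.png

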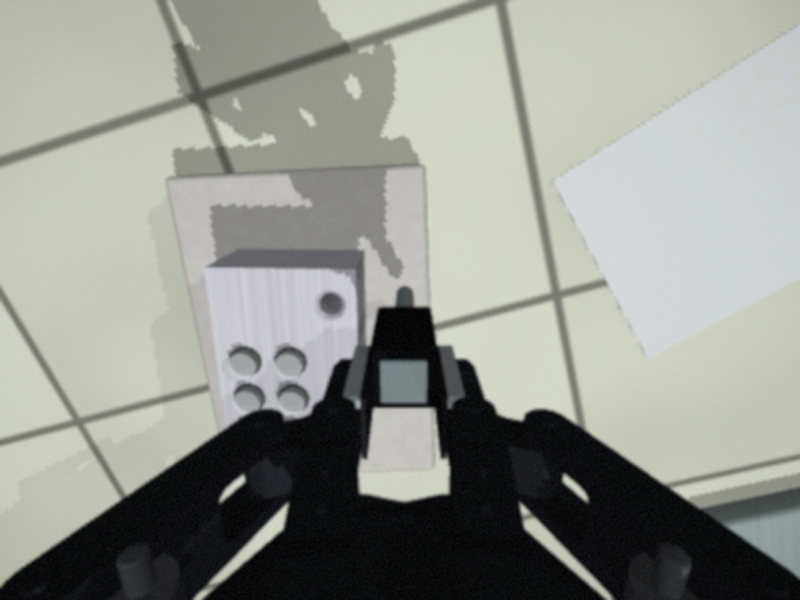

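The shaft foot is at (405,295), beside the block's +x face (right top edge at x≈363). The well is at (331,303), and the block's end edge is horizontal in the view, so the tool is square to the block. I'll approach slowly.

Call:
step_arm --increments '[0,-0.04,0,0,1,0,-0.08,0,0,1,0,-0.12,0,0,1,0,-0.16,0,0,1,0,-0.18,0,0,1]'

```text
t: 7.85
tcp_pos: [0.5991, -0.0903, 0.1047]
tool_rot: [0.567, 0.428, -0.563, 0.422]
force: [0.5, 0.2, -1.6]
finger_gap: 0.262
```

Call:
step_arm --increments '[0,-0.01,0,0,1,0,-0.02,0,0,1,0,-0.03,0,0,1,0,-0.04,0,0,1,0,-0.05,0,0,1]'

```text
t: 8.48
tcp_pos: [0.5962, -0.0895, 0.1047]
tool_rot: [0.567, 0.428, -0.563, 0.422]
force: [-0.2, 0.4, -0.5]
finger_gap: 0.26
```

Call:
step_arm --increments '[0,-0.01,0,0,1,0,-0.02,0,0,1,0,-0.03,0,0,1,0,-0.04,0,0,1,0,-0.04,0,0,1]'

```text
t: 9.1
tcp_pos: [0.5938, -0.0888, 0.1047]
tool_rot: [0.567, 0.428, -0.563, 0.422]
force: [0.2, 0.5, -0.7]
finger_gap: 0.262
```

Call:
step_arm --increments '[0,-0.005,0,0,1,0,-0.01,0,0,1,0,-0.015,0,0,1,0,-0.02,0,0,1,0,-0.02,0,0,1]'

```text
t: 9.72
tcp_pos: [0.5926, -0.0884, 0.1047]
tool_rot: [0.567, 0.428, -0.563, 0.422]
force: [0.7, 0.9, -1.5]
finger_gap: 0.265
```

Call:
step_arm --increments '[0,-0.005,0,0,1,0,-0.01,0,0,1,0,-0.015,0,0,1,0,-0.02,0,0,1,0,-0.02,0,0,1]'

```text
t: 10.35
tcp_pos: [0.5915, -0.0881, 0.1047]
tool_rot: [0.567, 0.428, -0.563, 0.422]
force: [-0.4, 0.5, -0.8]
finger_gap: 0.263
```

```bash
python3 -c "
from h import *
s=sense();print(s['force'],s['ft_torque'],s['tcp_pos'])"
```

```text
[-0.41504724  0.48416415 -0.79658309] [-0.06074468  0.00755753 -0.01095351] [ 0.59146247 -0.08808075  0.10474624]
```

Call:
step_arm --increments '[0,-0.005,0,0,1,0,-0.01,0,0,1,0,-0.015,0,0,1,0,-0.02,0,0,1,0,-0.02,0,0,1]'

```text
t: 10.98
tcp_pos: [0.5909, -0.088, 0.1048]
tool_rot: [0.568, 0.428, -0.563, 0.422]
force: [2.1, -0.2, -3.3]
finger_gap: 0.259
```

Call:
step_arm --increments '[0,-0.005,0,0,1,0,-0.01,0,0,1,0,-0.015,0,0,1,0,-0.02,0,0,1,0,-0.02,0,0,1]'

```text
t: 11.6
tcp_pos: [0.5906, -0.0879, 0.105]
tool_rot: [0.568, 0.427, -0.562, 0.422]
force: [3.8, -0.9, -2.8]
finger_gap: 0.263
```

Contact reads about 4 N. I'll hold it.

Call:
step_arm --increments '[0,-0.018,0,0,1,0,-0.018,0,0,1,0,-0.018,0,0,1,0,-0.018,0,0,1,0,-0.018,0,0,1]'

```text
t: 12.22
tcp_pos: [0.5904, -0.0879, 0.1052]
tool_rot: [0.569, 0.427, -0.562, 0.423]
force: [5.0, -1.1, -4.5]
finger_gap: 0.262
```

```bash
python3 -c "
from h import *
s=sense();print(s['force'],s['ft_torque'],s['tcp_pos'],togo((0,0,0))[3:])"
```

```text
[ 5.03929253 -1.09776779 -4.52531042] [-0.31791417 -1.22837086 -0.00899531] [ 0.5904132  -0.0878734   0.10515319] (np.float64(-16.14), 'units', array([ 1.723, -9.862,  1.346]), [[0.004, 0.961, -0.278], [0.01, -0.278, -0.961], [-1.0, 0.002, -0.011]])
```

Call:
step_arm --increments '[0,0.06,0,0,1,0,0.13,0,0,1,0,0.13,0.3,0,1,0,0.13,0.6,0,1,0,0.13,0.9,0,1]'

```text
t: 12.85
tcp_pos: [0.582, -0.1436, 0.1045]
tool_rot: [0.569, 0.427, -0.562, 0.423]
force: [1.0, 0.4, -1.3]
finger_gap: 0.26
```

Call:
step_arm --increments '[0,-0.005,0,0,1,0,-0.02,0,0,1,0,-0.035,0,0,1,0,-0.05,0,0,1,0,-0.05,0,0,1]'

```text
t: 13.48
tcp_pos: [0.5791, -0.1422, 0.1045]
tool_rot: [0.568, 0.427, -0.562, 0.423]
force: [-0.0, 0.2, -0.8]
finger_gap: 0.262
```

```bash
python3 -c "
from h import *
t=np.radians(-16.14);b=np.array([np.cos(t),np.sin(t)]);n=np.array([-b[1],b[0]])
s=sense();p=s['tcp_pos']
for q in ((.5915,-.0881),(.5909,-.088),p[:2]): print(b@q,n@q)
print(s['force'],p,togo((0,0,0))[3:])"
```

```text
0.5926767236362567 0.07980075976951749
0.5920725739119193 0.07973002709967436
0.5957972593702473 0.0243528385649805
[-0.01123511  0.19838437 -0.81475541] [ 0.57908383 -0.14222992  0.10451834] (np.float64(-16.14), 'units', array([ 1.731, -9.931,  0.425]), [[0.004, 0.961, -0.278], [0.01, -0.278, -0.961], [-1.0, 0.001, -0.011]])
```

Call:
step_arm --increments '[0,-0.005,0,0,1,0,-0.01,0,0,1,0,-0.015,0,0,1,0,-0.025,0,0,1,0,-0.03,0,0,1]'

```text
t: 14.1
tcp_pos: [0.5773, -0.1417, 0.1045]
tool_rot: [0.568, 0.427, -0.562, 0.423]
force: [-0.7, -0.1, -1.7]
finger_gap: 0.262
```

Call:
step_arm --increments '[0,-0.005,0,0,1,0,-0.01,0,0,1,0,-0.015,0,0,1,0,-0.02,0,0,1,0,-0.02,0,0,1]'

```text
t: 14.72
tcp_pos: [0.5761, -0.1414, 0.1045]
tool_rot: [0.568, 0.427, -0.562, 0.423]
force: [-0.5, 0.5, -0.8]
finger_gap: 0.261
```

Call:
step_arm --increments '[0,-0.005,0,0,1,0,-0.01,0,0,1,0,-0.015,0,0,1,0,-0.02,0,0,1,0,-0.02,0,0,1]'

```text
t: 15.35
tcp_pos: [0.575, -0.1411, 0.1046]
tool_rot: [0.568, 0.427, -0.562, 0.423]
force: [0.5, 0.2, -1.1]
finger_gap: 0.264
```

Call:
step_arm --increments '[0,-0.005,0,0,1,0,-0.01,0,0,1,0,-0.015,0,0,1,0,-0.02,0,0,1,0,-0.02,0,0,1]'

```text
t: 15.98
tcp_pos: [0.5746, -0.141, 0.1047]
tool_rot: [0.569, 0.426, -0.562, 0.423]
force: [2.9, -1.0, -2.5]
finger_gap: 0.265
```

Call:
step_arm --increments '[0,-0.005,0,0,1,0,-0.01,0,0,1,0,-0.015,0,0,1,0,-0.02,0,0,1,0,-0.02,0,0,1]'

```text
t: 16.6
tcp_pos: [0.5743, -0.141, 0.1048]
tool_rot: [0.569, 0.426, -0.561, 0.424]
force: [4.2, -0.4, -4.4]
finger_gap: 0.259
```

Call:
step_arm --increments '[0,-0.016,0,0,1,0,-0.016,0,0,1,0,-0.016,0,0,1,0,0.06,0,0,1,0,0.2,0,0,1]'

```text
t: 17.23
tcp_pos: [0.5838, -0.1435, 0.1044]
tool_rot: [0.568, 0.427, -0.562, 0.422]
force: [0.2, -0.5, -0.7]
finger_gap: 0.261
```

Call:
step_arm --increments '[0,0.05,-0.3,0,1,0,0.05,-0.8,0,1,0,0.05,-1.3,0,1,0,0.05,-1.7,0,1,0,0.05,-1.78,0,1]'

```text
t: 17.85
tcp_pos: [0.6159, -0.0391, 0.1054]
tool_rot: [0.567, 0.429, -0.562, 0.423]
force: [0.4, 0.0, -1.0]
finger_gap: 0.261
```

```bash
python3 -c "
from h import *
t=np.radians(-16.14);b=np.array([np.cos(t),np.sin(t)]);n=np.array([-b[1],b[0]])
s=sense();p=s['tcp_pos'];u,v=b@p[:2],n@p[:2]
print(u,v,'go y',(.562-u)/.06,'z',-(.130-v)/.06,'x',(p[2]-.104)/.06,s['force'],togo((0,0,0))[3:])"
```

```text
0.6025023119689255 0.13363395712663956 go y -0.6750385328154234 z 0.060565952110659224 x 0.022612189333665045 [ 0.35140712  0.0361613  -0.97573787] (np.float64(-15.96), 'units', array([  1.76 , -10.044,   2.215]), [[0.0, 0.961, -0.275], [0.011, -0.275, -0.961], [-1.0, -0.003, -0.011]])
```

Call:
step_arm --increments '[0,-0.15,0,0,1,0,-0.35,0,0,1,0.02,-0.55,0,0,1,0.02,-0.68,0.03,0,1,0.02,-0.68,0.06,0,1]'

```text
t: 18.48
tcp_pos: [0.5748, -0.0315, 0.1043]
tool_rot: [0.567, 0.429, -0.562, 0.422]
force: [0.3, 1.0, -1.3]
finger_gap: 0.261
```

Call:
step_arm --increments '[0,0,0.03,0,1,0,0,0.06,0,1,0,0,0.09,0,1,0,0,0.12,0,1,0,0,0.13,0,1]'

```text
t: 19.1
tcp_pos: [0.5726, -0.0392, 0.1042]
tool_rot: [0.567, 0.429, -0.562, 0.422]
force: [-0.5, -0.4, -0.7]
finger_gap: 0.266
```

```bash
python3 -c "
from h import *
t=np.radians(-16.14);b=np.array([np.cos(t),np.sin(t)]);n=np.array([-b[1],b[0]])
s=sense();p=s['tcp_pos'];u,v=b@p[:2],n@p[:2]
print(p,u,v,s['force'],s['ft_torque'],togo((0,0,0))[3:])"
```

```text
[ 0.57264016 -0.03917907  0.10419677] 0.5609609387662746 0.12155072980819022 [-0.4891101  -0.44900165 -0.66176183] [-0.04194802  0.01081844  0.05428853] (np.float64(-15.99), 'units', array([ 1.747, -9.348,  2.021]), [[-0.0, 0.961, -0.276], [0.011, -0.276, -0.961], [-1.0, -0.003, -0.011]])
```

Contact is expected at v≈0.113, about 8 mm on.

Call:
step_arm --increments '[0,0,0.01,0,1,0,0,0.025,0,1,0,0,0.04,0,1,0,0,0.055,0,1,0,0,0.06,0,1]'

```text
t: 19.73
tcp_pos: [0.5716, -0.0427, 0.1042]
tool_rot: [0.567, 0.429, -0.562, 0.422]
force: [1.0, 0.6, -1.0]
finger_gap: 0.26
```

Call:
step_arm --increments '[0,0,0.005,0,1,0,0,0.01,0,1,0,0,0.015,0,1,0,0,0.025,0,1,0,0,0.03,0,1]'

```text
t: 20.35
tcp_pos: [0.5711, -0.0445, 0.1041]
tool_rot: [0.567, 0.429, -0.562, 0.422]
force: [-1.0, 0.0, -1.4]
finger_gap: 0.263
```

Call:
step_arm --increments '[0,0,0.005,0,1,0,0,0.01,0,1,0,0,0.015,0,1,0,0,0.02,0,1,0,0,0.02,0,1]'

```text
t: 20.98
tcp_pos: [0.5708, -0.0456, 0.1041]
tool_rot: [0.567, 0.429, -0.562, 0.422]
force: [-0.2, 0.4, -1.3]
finger_gap: 0.261
```

Call:
step_arm --increments '[0,0,0.005,0,1,0,0,0.01,0,1,0,0,0.015,0,1,0,0,0.02,0,1,0,0,0.02,0,1]'

```text
t: 21.6
tcp_pos: [0.5705, -0.0468, 0.1041]
tool_rot: [0.567, 0.429, -0.562, 0.422]
force: [0.0, 0.2, -1.0]
finger_gap: 0.266
```

Call:
step_arm --increments '[0,0,0.005,0,1,0,0,0.01,0,1,0,0,0.015,0,1,0,0,0.02,0,1,0,0,0.02,0,1]'

```text
t: 22.22
tcp_pos: [0.5701, -0.048, 0.1041]
tool_rot: [0.567, 0.429, -0.562, 0.422]
force: [-0.0, 0.5, -0.7]
finger_gap: 0.26
```

Call:
step_arm --increments '[0,0,0.005,0,1,0,0,0.01,0,1,0,0,0.015,0,1,0,0,0.02,0,1,0,0,0.02,0,1]'

```text
t: 22.85
tcp_pos: [0.5698, -0.0492, 0.1041]
tool_rot: [0.567, 0.429, -0.562, 0.422]
force: [-0.3, 0.1, -1.6]
finger_gap: 0.263
```

Call:
step_arm --increments '[0,0,0.005,0,1,0,0,0.01,0,1,0,0,0.015,0,1,0,0,0.02,0,1,0,0,0.02,0,1]'

```text
t: 23.48
tcp_pos: [0.5695, -0.0503, 0.1041]
tool_rot: [0.567, 0.429, -0.562, 0.422]
force: [0.3, -0.0, -1.4]
finger_gap: 0.262
```

Call:
step_arm --increments '[0,0,0.005,0,1,0,0,0.01,0,1,0,0,0.015,0,1,0,0,0.02,0,1,0,0,0.02,0,1]'

```text
t: 24.1
tcp_pos: [0.5691, -0.0515, 0.1041]
tool_rot: [0.567, 0.429, -0.562, 0.422]
force: [0.2, 0.1, -0.2]
finger_gap: 0.263
```

Call:
step_arm --increments '[0,0,0.005,0,1,0,0,0.01,0,1,0,0,0.015,0,1,0,0,0.02,0,1,0,0,0.02,0,1]'

```text
t: 24.72
tcp_pos: [0.5688, -0.0527, 0.104]
tool_rot: [0.567, 0.429, -0.562, 0.422]
force: [0.2, 1.2, -1.7]
finger_gap: 0.266
```

```bash
python3 -c "
from h import *
s=sense();print(s['force'],s['ft_torque'],togo((0,0,0))[3:]);show('wrist','w6')"
```

```text
[ 0.19354206  1.1917211  -1.69334514] [-0.00388031  0.03766044 -0.03995285] (np.float64(-16.02), 'units', array([ 1.748, -9.348,  1.79 ]), [[-0.0, 0.961, -0.276], [0.011, -0.276, -0.961], [-1.0, -0.004, -0.011]])
```

View pics/w6.png

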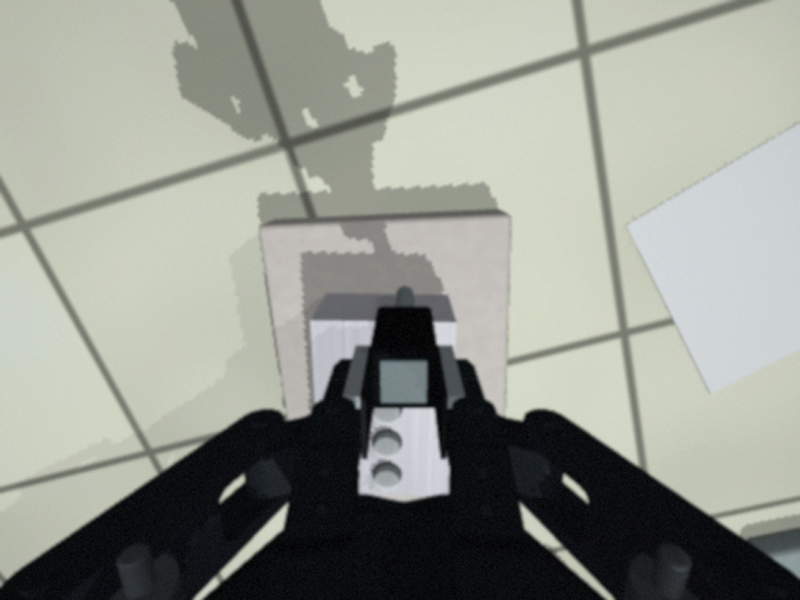

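The foot, at (404,295), is right at the end face, whose lower edge is at row ≈295. The probe has not slipped in the grip. Continuing.

Call:
step_arm --increments '[0,0,0.005,0,1,0,0,0.01,0,1,0,0,0.015,0,1,0,0,0.02,0,1,0,0,0.02,0,1]'

```text
t: 25.4
tcp_pos: [0.5685, -0.0536, 0.104]
tool_rot: [0.567, 0.429, -0.562, 0.422]
force: [0.4, 1.9, -0.9]
finger_gap: 0.26
```

Call:
step_arm --increments '[0,0,0.005,0,1,0,0,0.01,0,1,0,0,0.015,0,1,0,0,0.02,0,1,0,0,0.02,0,1]'

```text
t: 26.02
tcp_pos: [0.5683, -0.0543, 0.1041]
tool_rot: [0.568, 0.429, -0.562, 0.422]
force: [1.5, 4.4, 0.1]
finger_gap: 0.263
```

Call:
step_arm --increments '[0,0,0.014,0,1,0,0,0.014,0,1,0,0,0.014,0,1,0,0,0.014,0,1,0,0,0.014,0,1]'

```text
t: 26.65
tcp_pos: [0.5682, -0.0546, 0.1041]
tool_rot: [0.568, 0.429, -0.562, 0.421]
force: [1.4, 5.1, 0.2]
finger_gap: 0.26
```

Run:
```python
from h import *
s=sense();print(s['force'],s['tcp_pos'],togo((0,0,0))[3:])
a=np.radians(-16.7);b=np.array([np.cos(a),np.sin(a)]);n=np.array([-b[1],b[0]])
# zero-force contacts, TCP coordinates
for c1,c2 in (((.5912,-.0881),(.5751,-.1411)),):
    uf=(b@c1+b@c2)/2; print("u",b@c1,b@c2)
ve=n@np.array([.5687,-.0529])
w=(uf-.005-.0135)*b+(ve-.005-.019)*n
print("well TCP",w)
```

```text
[1.3782114  5.09745182 0.2279064 ] [ 0.56824205 -0.05455483  0.10408947] (np.float64(-16.07), 'units', array([ 1.742, -9.347,  1.77 ]), [[0.001, 0.961, -0.277], [0.014, -0.277, -0.961], [-1.0, -0.003, -0.013]])
u 0.5915811207513096 0.5913902861363349
well TCP [ 0.57432274 -0.07964374]
```

Call:
step_arm --increments '[0,0,-0.08,0,1,0,0,-0.2,0,1,-0.3,0,-0.2,0,1,-0.7,0,-0.2,0,1,-0.85,0,-0.2,0,1]'

```text
t: 27.28
tcp_pos: [0.5723, -0.0442, 0.1565]
tool_rot: [0.568, 0.428, -0.562, 0.423]
force: [0.9, -0.2, -1.9]
finger_gap: 0.263
```

```bash
python3 -c "
from h import *
print(togo((.5743,-.0796,.153)))"
```

```text
(27.275, array([ 0.5723, -0.0442,  0.1565]), 'tooly deg', np.float64(-16.04), 'units', array([0.051, 0.195, 0.559]), [[0.003, 0.961, -0.276], [0.012, -0.276, -0.961], [-1.0, -0.001, -0.012]])
```

Call:
step_arm --increments '[0,0.06,0.15,0,1,0,0.13,0.35,0,1,0,0.19,0.56,0,1,0,0.19,0.56,0,1,0,0.19,0.56,0,1]'

```text
t: 27.9
tcp_pos: [0.5737, -0.0798, 0.1557]
tool_rot: [0.568, 0.428, -0.562, 0.422]
force: [0.5, -0.0, -1.1]
finger_gap: 0.265
```

```bash
python3 -c "
from h import *
print(togo((.5742,-.0796,.138)));print(sense()['force'])"
```

```text
(27.9, array([ 0.5737, -0.0798,  0.1557]), 'tooly deg', np.float64(-16.08), 'units', array([ 0.295,  0.008, -0.001]), [[0.002, 0.961, -0.277], [0.013, -0.277, -0.961], [-1.0, -0.002, -0.013]])
[ 0.4702485  -0.02812578 -1.08136816]
```

Call:
step_arm --increments '[0.08,0.008,0.001,0,1,0.16,0.008,0.002,0,1,0.24,0.008,0.003,0,1,0.3,0.009,0.004,0,1,0.32,0.009,0.004,0,1]'

```text
t: 28.52
tcp_pos: [0.574, -0.0797, 0.1361]
tool_rot: [0.568, 0.429, -0.562, 0.422]
force: [0.3, 0.1, -1.3]
finger_gap: 0.265
```

Call:
step_arm --increments '[0.02,0,0,0,1,0.04,0,0,0,1,0.06,0,0.001,0,1,0.08,0,0.001,0,1,0.09,0,0.001,0,1]'

```text
t: 29.15
tcp_pos: [0.5739, -0.0797, 0.1306]
tool_rot: [0.568, 0.429, -0.562, 0.422]
force: [-0.3, 0.3, -1.1]
finger_gap: 0.262
```

```bash
python3 -c "
from h import *
print(togo((.5742,-.0796,.095)));s=sense();print(s['force'],s['ft_torque']);show('wrist','w7')"
```

```text
(29.15, array([ 0.5739, -0.0797,  0.1306]), 'tooly deg', np.float64(-16.08), 'units', array([0.593, 0.005, 0.004]), [[0.001, 0.961, -0.277], [0.013, -0.277, -0.961], [-1.0, -0.002, -0.013]])
[-0.31167859  0.32915848 -1.09553822] [-0.03146003 -0.02609104 -0.04192711]
```

View pics/w7.png

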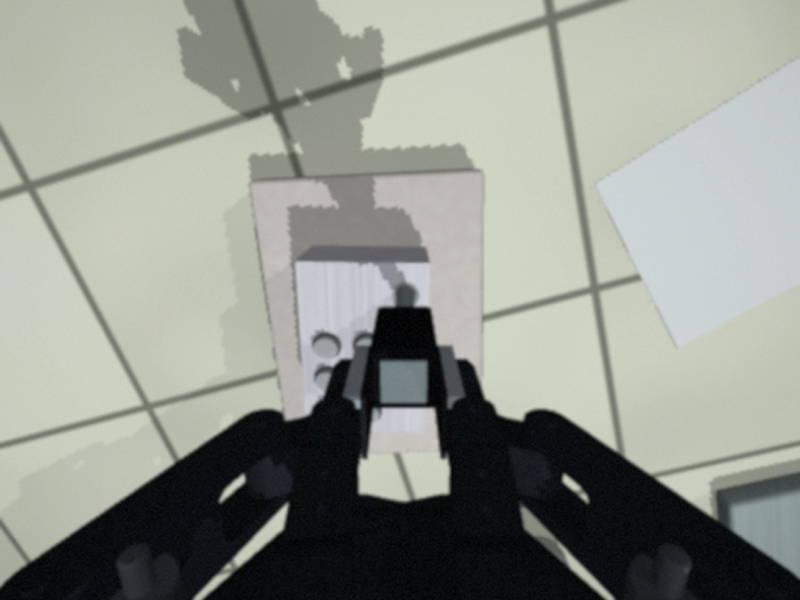

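The shaft foot is in the well at (405,295), about 4 mm below the mouth, with no side force. I'll lower it gently.

Call:
step_arm --increments '[0.03,0.002,0.001,0,1,0.06,0.003,0.002,0,1,0.09,0.003,0.002,0,1,0.12,0.003,0.003,0,1,0.14,0.003,0.003,0,1]'

```text
t: 29.82
tcp_pos: [0.574, -0.0799, 0.122]
tool_rot: [0.568, 0.429, -0.562, 0.422]
force: [0.5, 0.9, -1.1]
finger_gap: 0.257
```

Call:
step_arm --increments '[0.03,0,0.001,0,1,0.06,0,0.001,0,1,0.1,0,0.002,0,1,0.14,0,0.002,0,1,0.16,0,0.002,0,1]'

```text
t: 30.45
tcp_pos: [0.5739, -0.0798, 0.1122]
tool_rot: [0.568, 0.429, -0.562, 0.422]
force: [-0.7, 0.6, -0.3]
finger_gap: 0.266
```

Call:
step_arm --increments '[0.03,0,0.001,0,1,0.06,0,0.001,0,1,0.1,0,0.002,0,1,0.14,0,0.002,0,1,0.16,0,0.002,0,1]'

```text
t: 31.08
tcp_pos: [0.5737, -0.0797, 0.1023]
tool_rot: [0.568, 0.429, -0.562, 0.422]
force: [-0.3, -0.1, -0.8]
finger_gap: 0.261
```

```bash
python3 -c "
from h import *
print(togo((.5742,-.0796,.0948)));s=sense();print(s['force'],s['ft_torque'])"
```

```text
(31.075, array([ 0.5737, -0.0797,  0.1023]), 'tooly deg', np.float64(-16.08), 'units', array([ 0.126,  0.007, -0.003]), [[0.0, 0.961, -0.277], [0.013, -0.277, -0.961], [-1.0, -0.003, -0.013]])
[-0.28507695 -0.13391903 -0.83222472] [ 0.00519336  0.00010899 -0.00382042]
```

Call:
step_arm --increments '[0.02,0,0,0,1,0.04,0,0.001,0,1,0.06,0,0.001,0,1,0.08,0,0.001,0,1,0.09,0,0.001,0,1]'

```text
t: 31.7
tcp_pos: [0.5737, -0.0797, 0.0968]
tool_rot: [0.568, 0.429, -0.562, 0.422]
force: [0.0, 0.5, -1.2]
finger_gap: 0.263
```

Call:
step_arm --increments '[0.006,0,0,0,1,0.012,0,0,0,1,0.018,0,0,0,1,0.024,0,0,0,1,0.024,0,0,0,1]'

```text
t: 32.33
tcp_pos: [0.5737, -0.0797, 0.0954]
tool_rot: [0.568, 0.429, -0.562, 0.422]
force: [-0.4, 1.2, -1.6]
finger_gap: 0.262
```

Call:
step_arm --increments '[0.005,0,0,0,1,0.01,0,0,0,1,0.015,0,0,0,1,0.02,0,0,0,1,0.02,0,0,0,1]'

```text
t: 32.95
tcp_pos: [0.5738, -0.0797, 0.0947]
tool_rot: [0.568, 0.429, -0.562, 0.422]
force: [-0.8, 0.1, 5.5]
finger_gap: 0.259
```

The foot is on the floor, with an upward force step at the predicted height. Releasing.

Call:
step_arm --increments '[0,0,0,0,0.65,0,0,0,0,0.55,0,0,0,0,0.45,0,0,0,0,0.35,0,0,0,0,0.3]'

```text
t: 33.58
tcp_pos: [0.5738, -0.0797, 0.0946]
tool_rot: [0.568, 0.429, -0.562, 0.422]
force: [-0.7, -0.2, -0.3]
finger_gap: 0.7
```

```bash
python3 -c "
from h import *
s=sense();print(s['force'],s['finger_gap'],togo((.5737,-.0797,.2)))"
```

```text
[-0.70846538 -0.23774875 -0.25837192] 0.6999820856696883 (33.575, array([ 0.5738, -0.0797,  0.0946]), 'tooly deg', np.float64(-16.07), 'units', array([-1.756, -0.007, -0.022]), [[0.001, 0.961, -0.277], [0.013, -0.277, -0.961], [-1.0, -0.003, -0.013]])
```

Call:
step_arm --increments '[-0.2,0,0,0,0.3,-0.6,0,0,0,0.3,-1.2,0,-0.01,0,0.3,-1.8,0,-0.02,0,0.3,-2.3,0,-0.02,0,0.3]'

```text
t: 34.2
tcp_pos: [0.5744, -0.0804, 0.2352]
tool_rot: [0.568, 0.428, -0.562, 0.422]
force: [-0.3, -0.9, -0.5]
finger_gap: 0.7
```

Call:
step_arm --increments '[0,0,0,0,0.3,0,0,0,0,0.3,0,0,0,0,0.3,0,0,0,0,0.3,0,0,0,0,0.3]'

```text
t: 34.83
tcp_pos: [0.5741, -0.0804, 0.2344]
tool_rot: [0.568, 0.428, -0.562, 0.422]
force: [0.9, 0.1, 0.2]
finger_gap: 0.697
```

```bash
python3 -c "
from h import *
s=sense();print(s['force'],s['tcp_pos'],abs(s['qd']).max());show('wrist','w8')"
```

```text
[0.85670792 0.12741407 0.18806389] [ 0.57414251 -0.08035145  0.23441155] 0.005274017427289872
```

View pics/w8.png

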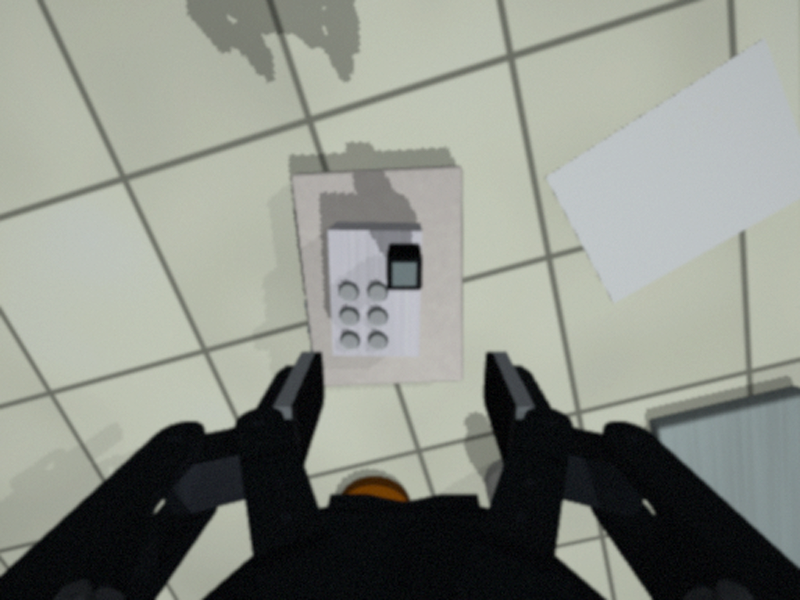

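The probe stands upright in the well, with its grip at (404,267), and the fingers are clear and still. I'm handing it in.

```bash
python3 -c "
from station import *
print(sign_off())"
```

```text
the job is handed in; nothing more can be done
None
```

The probe is standing in the thermometer well, let go, and I handed the job in at about 35 s of the 72 s allowed. The station reports no verdict, so these are my own readings.

- **Long +x face:** I pressed once on the +y half and once on the -y half. Each press was held for more than 0.3 s and read up to about 5 N sideways, about 7 N in all. The two touches put the block's yaw at about -16.7°, against about -16° from the wrist camera.
- **End face:** I pressed once on the +y end face, held at about 5 N. Contact came about 5 mm later than the camera had predicted. I put this down to camera error and the shaft sitting slightly off-centre in the grip. I used the touched position, not the camera's.
- **Insertion:** The probe went down the well with no noticeable side force. It met the floor at the expected height, with the foot at about 35 mm and an upward force of about 5.5 N. Only then did I open the fingers.
- **Last checks:** The final wrist picture shows the probe upright in the well and the fingers clear. The arm was still, and the force reading was at noise level (under 1 N). I did not measure the bystanders again, but the arm stayed well clear of them.

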